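# Seat and clamp a block in the end-drilling jig

## Robot

A 7-joint arm with a two-finger parallel gripper is mounted at the origin on a cart in front of the work surface, level with it; the furniture and walls round the work are solid. World frame = base frame: x ahead of the robot, y to its left, z up, the work surface at z = 0. Lengths are in m, angles in rad, forces in N, time in s.
With the tool pointing down it reaches from about 0.35 to 0.9 m from the base axis. Payload 8.1 kg.
Tool frame: the origin (TCP) lies at the very end of the fingers, on their centre line; the grasp point (between the pads) lies arm.grip_point_offset behind it (arm.grip_point_offset is the distance from the TCP to the grasp point, in m); z points along the fingers, y is the line along which they close (so a half turn about z gives the same grasp; the last joint's range is limited). The gripper opens to 92 mm and grips with 3 to 60 N. Pads are 19 mm wide; open, the fingers measure 130 mm over their backs; the gripper's body (75 mm by 190 mm) begins 47 mm behind the grasp point.
Start: joints at [1.106, 0.434, 0.025, 1.573, -0.012, 1.134, -0.075], TCP at [0.221, -0.585, 0.227] pointing down, gripper open.
Joint ranges: [-2.62, 2.62], [-0.44, 2.09], [-1.27, 1.32], [0.08, 2.57], [-1.32, 4.46], [0.12, 2], [-2.74, 2.74]. Speed limits (rad/s): [2.22, 2.22, 3.01, 3.01, 3.14, 3.14, 3.14].

## Interface

Orientations are given as a rotation vector (axis times angle).
In Python, from cell import arm gives the robot as it stands. The module is installed in compiled form; this text tells all that it offers.
- The arm moves only by the shell command python3 -m creep 'ROWS' [OPENING] [FORCE]. ROWS is JSON, a list of rows, each a list of 6 numbers: the shift along the tool's x, y, z scaled (see below), then the turn, a rotation vector about the tool's x, y, z scaled (see below). A call has 1 to 20 rows; each row shifts and turns the commanded pose from where the row before left it, along the tool's axes as they then stand; what a row does not reach is not made up. The controller multiplies each number of a shift by 0.4 m and each number of a turn by 120 degrees. A row lasts 1/12 s, in which the tool goes at most 41.7 mm and 7.16 degrees, less where a joint would pass 70% of its speed; a pose out of reach is approached as far as the arm can. A call with a number of a shift or a turn outside -1 to 1 is refused whole. A call with a gripper value outside its range is refused whole. OPENING is the closure, from -1 (fully open) to 1 (shut), set as the call begins (- or left out, the last holds). The fingers move at their own pace and stop on an object; FORCE is the grip in N (left out, the last holds). Time passes only in rows, so rows that do not move let the fingers close. It gives the time, the measured TCP pose, the force, the opening and the grip force at its end, in the units of the state.
- arm.observe(): the state, without advancing time (a new reading comes with each control period).
- arm.get_image(name): name is "scene" or "top" or "wrist"; returns a dict with "frame" (384x512x3 uint8, red, green, blue), "intrinsics" (3x3 intrinsics, pixels), "rvec" (rotation vector, rad) and "tvec" (3), from world to camera coordinates, as OpenCV has them; the wrist camera has in their place "mount" (4x4, takes a point from camera to tool coordinates, whose origin is the TCP and whose axes are the flange's). Camera axes: x right, y down, z forward; pixel columns grow to the right and rows downward; lengths in m; the calibration is good to about 2 mm. A picture is of the moment at which its call begins: read the wrist's pose just before it. There is no depth.
- arm.sign_off(): hands the job in; it is judged then, once.
The state is a dict: "clock": time; "joints": joint angles; "dq": joint speeds; "joint_efforts": joint torques, N m; "position": TCP position; "ee_rot": TCP orientation; "force": force on the tool from outside, world axes, zero at the start; "ft_torque": the same for the moment, N m; "width": opening from 0.0 (shut) to 1.0 (fully open); "gripper_force": force on a finger pad.
Only numpy, scipy, OpenCV 4.12 (cv2) and the standard library are available. Lean on these libraries where they do the work, as an engineer would, in place of code of your own. Each camera call takes 0.05 s, during which the arm holds its last target. There are 200 camera calls.

## Task

Set up the sawn wooden block that lies on the drilling jig, ready for its end to be drilled: push it with the fingertips, without picking it up, until its long side lies flat against the fence at the back of the jig and its end is fully home against the drill block at the jig's left end. Clamp it there by pushing the cam lever round until the cam is tight on the block. Leave everything else on the bench where it lies.

Things in the scene. Friction and masses are not known exactly. Their poses are not given: they have to be found in the camera images.
- drill_jig: plywood jig fixed to the bench; origin at its underside. Base 18 mm thick, x -75 to 75, y -150 to 140 mm (jig axes). Fence: rail along the back, top 56 mm above the bench, face at x = 45 mm. Drill block: dark wood, two steel drill bushings in its outer side, across the left (+y) end, x -28 to 45 mm, top 64 mm above the bench, face at y = 110 mm
- work_block: the workpiece: sawn wooden block 55 mm (its x) x 90 mm (its y) x 35 mm high, about 0.1 kg, loose on the jig's base near the right (-y) end, somewhat askew; origin at the centre of its underside
- seat (a point): point on the jig (jig x = +17.5, y = +65 mm, on top of the base) where the centre of the block's underside is when the block is home against fence and drill block; its axes are the jig's
- clamp_lever: cam clamp: a pale eccentric disc (44 mm across, 20 to 40 mm above the bench) with a lever, turning on an upright pivot on the near side of the seat. Origin on the pivot, 32 mm above the bench, at jig x = -37.5, y = 65 mm. Its yaw in the jig's frame is the lever angle q: 0 = open, grows counter-clockwise seen from above as it closes, hard end 1.95 rad
- lever_grip (a point): on the lever's round black grip (17 mm thick, 47 to 97 mm from the pivot), 70 mm from the pivot, 32 mm above the bench, at 140 deg + q from the jig's +x. Starts at q 0 to 0.3, cam 6 mm clear of the block's path, and stays where left (pivot friction 0.08 N m). With the block home the cam meets it at q about 1.45; 5 to 10 N more on the grip wedges it tight for good
- screwdriver: screwdriver lying down, 192 mm long, handle 29 mm thick, on the bench beside the jig's right end; to be left alone
- rail_offcut: thin sawn offcut, 110 x 40 x 22 mm, on the bench behind the jig (not the workpiece); to be left alone
- bit_box: closed drill bit box, 120 x 68 x 26 mm, behind the jig; to be left alone
- short_offcut: short thick sawn offcut, 70 x 45 x 45 mm, on the bench behind the jig (not the workpiece); to be left alone
- chisel: wood chisel, 220 x 31 x 31 mm, at the front edge of the bench, left of the jig; to be left alone
- sanding_block: cork sanding block, 110 x 65 x 23 mm, on the bench to the right of the jig; to be left alone
- loose_nut: steel nut, 27 mm across, 13 mm high, on the bench just left of the jig; to be left alone

How it is judged:
By the outcome, as a careful person would: the job done as asked, in the order asked, and still so for the second after the job is handed in, with the robot touching nothing.
It also fails if it takes over 58 s, if anything falls off the work surface, if the arm or the gripper's body presses on something with over 40 N, if the wrist force passes 120 N, or if a joint passes its speed limit or range.

## Working session

There is one attempt and no reset: what is moved stays moved. The work goes in short steps, Python scripts to look and compute and a shell command to move; the robot and the scene stay as the last step left them, time stands still between calls to the robot, and variables do not carry over. Pictures are saved under pics/ and viewed, at most 10 in all, crops included, and the job is handed in when it is done.

```bash
mkdir -p pics; python3 - <<'E'
from cell import arm
import cv2,numpy as np,pickle
d={}
for n in("scene","top"):
    i=arm.get_image(n);d[n]=i
    cv2.imwrite(f"pics/{n}0.png",cv2.resize(i["frame"][:,:,::-1],(800,600),interpolation=cv2.INTER_CUBIC))
    print(n,i["intrinsics"],i["rvec"],i["tvec"])
pickle.dump(d,open("im0.pkl","wb"))
o=arm.observe();print(o);print(arm.grip_point_offset)
E
```

```text
scene [[458.76543258   0.         260.84237357]
 [  0.         458.76543258 186.42724832]
 [  0.           0.           1.        ]] [ 2.01246106 -0.63615944  0.38391925] [-0.59611178  0.10383579  1.37467057]
top [[437.84908969   0.         254.02635326]
 [  0.         437.84908969 191.0574319 ]
 [  0.           0.           1.        ]] [ 2.16158081 -2.14118631  0.16824332] [-0.26079445  0.55061009  1.28640837]
{'clock': 0.1, 'joints': array([ 1.10639025,  0.43513872,  0.02499564,  1.57399359, -0.01159537,
        1.13398174, -0.0750947 ]), 'dq': array([-0.00147408, -0.00052177,  0.00017263, -0.0028864 , -0.00069779,
        0.00162904, -0.00136464]), 'joint_efforts': array([ 4.63617558e-03, -6.69129324e+01,  9.88549255e-01, -3.15144360e+01,
       -6.05709921e-02,  3.74297448e-02,  5.08525522e-05]), 'position': array([ 0.22100777, -0.58414408,  0.2260376 ]), 'ee_rot': array([-3.08904956e+00, -5.64864346e-01,  6.01440358e-04]), 'force': array([ 0.14393165,  0.1247991 , -0.08630411]), 'ft_torque': array([-0.02028506, -0.0091642 ,  0.01112713]), 'gripper_force': 0.0, 'width': 1.0005506353094873}
0.0188
```

View pics/top0.png

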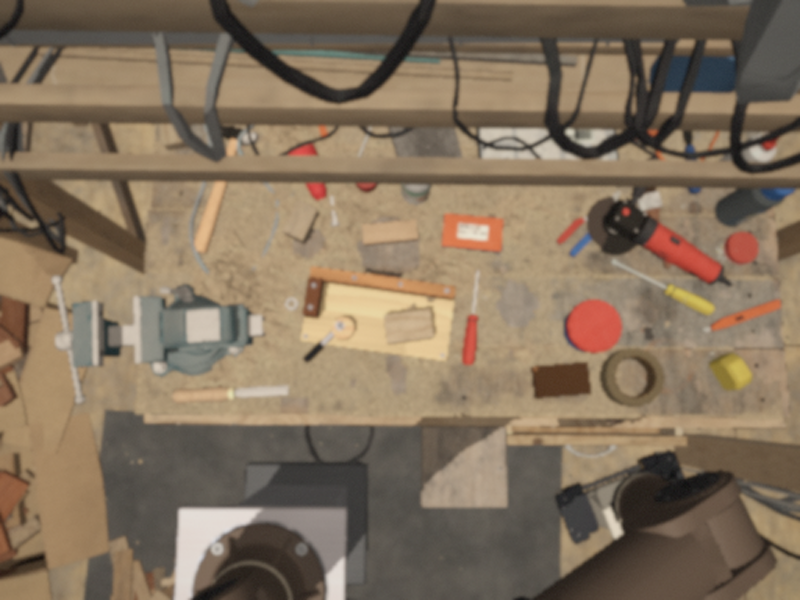

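View pics/scene0.png

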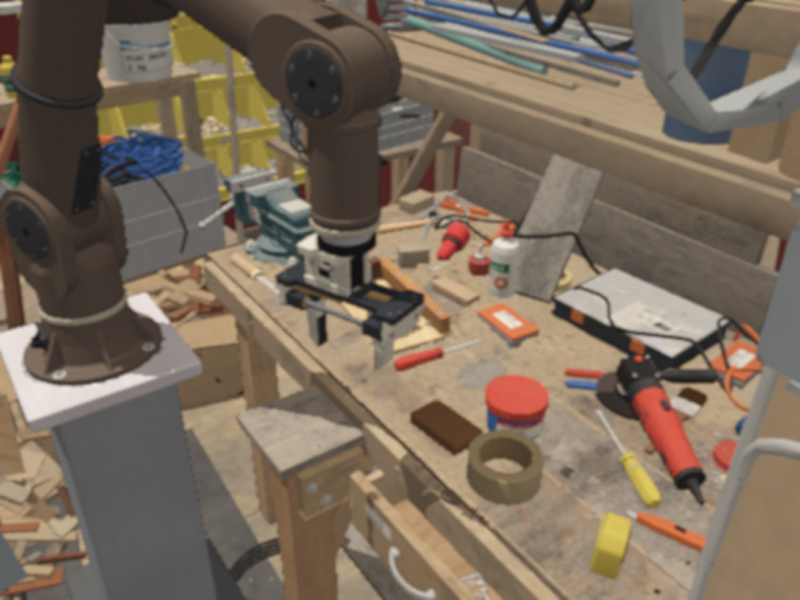

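The top view shows the jig around (380,315), with the fence at its back, the dark drill block at (313,296), the cam at (343,328), the grip at (315,350) and the block at (410,325). I'll zoom in to fit poses.

```bash
python3 - <<'E'
import pickle,cv2
f=pickle.load(open("im0.pkl","rb"))["top"]["frame"]
c=f[160:240,185:295,::-1]
cv2.imwrite("pics/crop0.png",cv2.resize(c,None,fx=7,fy=7,interpolation=cv2.INTER_CUBIC))
E
```

```text
(no output)
```

View pics/crop0.png

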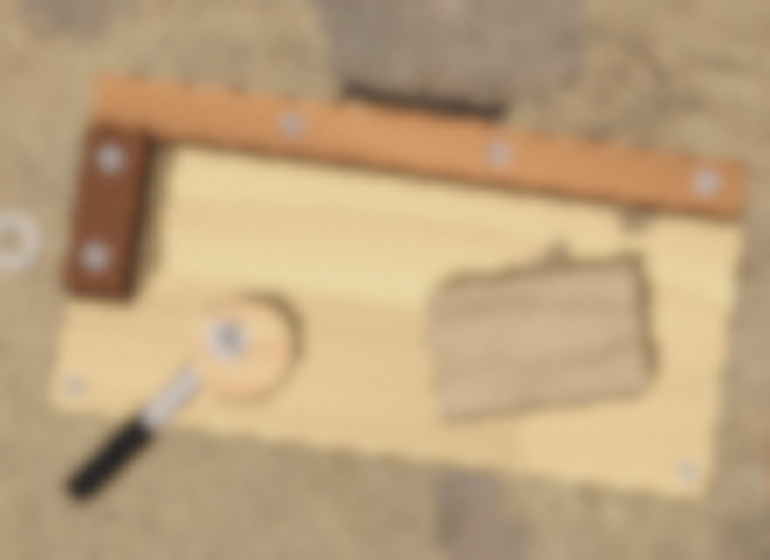

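```bash
cat > h.py <<'E'
import numpy as np,cv2
from scipy.optimize import least_squares
def P(i,X): return cv2.projectPoints(np.array(X,float),i["rvec"],i["tvec"],i["intrinsics"],None)[0][:,0]
def place(p,L):
    L=np.array(L,float);c,s=np.cos(p[2]),np.sin(p[2])
    return np.c_[p[0]+c*L[:,0]-s*L[:,1],p[1]+s*L[:,0]+c*L[:,1],L[:,2]]
def fit(i,L,uv,p0):
    r=least_squares(lambda p:(P(i,place(p,L))-uv).ravel(),p0,loss="soft_l1");return r.x,P(i,place(r.x,L))-uv
def onplane(i,uv,z):
    R=cv2.Rodrigues(i["rvec"])[0];t=np.ravel(i["tvec"]);C=-R.T@t
    d=R.T@np.linalg.solve(i["intrinsics"],np.r_[uv,1]);return C+d*(z-C[2])/d[2]
def crop(u,x0,y0,f): return (np.array(u,float)+.5)/f-.5+[x0,y0]
E
python3 - <<'E'
import pickle
from h import *
np.set_printoptions(precision=4,suppress=True)
i=pickle.load(open("im0.pkl","rb"))["top"]
R=cv2.Rodrigues(i["rvec"])[0];print("cam",-R.T@np.ravel(i["tvec"]))
L=np.array([[-75,140,18],[-75,-150,18],[-28,110,64],[-28,140,64],[45,-150,56],[75,-150,56],[75,140,56],[45,110,64]])/1e3
uv=crop([[50,405],[703,495],[130,298],[67,292],[740,220],[743,160],[100,77],[150,138]],185,160,7)
p,r=fit(i,L,uv,[.6,-.2,0]);print("jig",p,r.round(1).tolist())
b=np.array([[27.5,45,53],[27.5,-45,53],[-27.5,-45,53],[-27.5,45,53]])/1e3
uv=crop([[435,283],[637,258],[655,390],[445,420]],185,160,7)
q,r=fit(i,b,uv,[.6,-.2,0.1]);print("blk",q,r.round(1).tolist())
c,s=np.cos(p[2]),np.sin(p[2]);M=np.array([[c,s],[-s,c]])
print("blk in jig",M@(q[:2]-p[:2]),q[2]-p[2])
for n,u,z in(("pivot",[228,338],.042),("griptip",[80,490],.035),("gripstart",[145,425],.035),("nut",[12,240],.013)):
    w=onplane(i,crop(u,185,160,7),z);print(n,w,M@(w[:2]-p[:2]))
print("pivot exp",place(p,[[-.0375,.065,.032]]),"seat",place(p,[[.0175,.065,.018]]))
E
```

```text
cam [ 0.3613 -0.2415  1.3554]
jig [ 0.5267 -0.2146 -0.1304] [[-0.1, 0.8], [0.7, 1.2], [-1.0, 0.6], [-2.0, 0.0], [1.6, 0.1], [2.5, -1.0], [-0.9, -2.5], [-0.0, -0.6]]
blk [ 0.5011 -0.2801  0.1322] [[-0.6, 0.5], [0.3, 0.5], [0.1, -0.2], [0.2, -0.8]]
blk in jig [-0.0169 -0.0683] 0.2625849814599214
pivot [ 0.5007 -0.1449  0.042 ] [-0.0349  0.0657]
griptip [ 0.4353 -0.0823  0.035 ] [-0.1079  0.1193]
gripstart [ 0.4635 -0.1095  0.035 ] [-0.0764  0.096 ]
nut [ 0.5463 -0.0466  0.013 ] [-0.0024  0.1691]
pivot exp [[ 0.498  -0.1453  0.032 ]] seat [[ 0.5525 -0.1524  0.018 ]]
```

```bash
cat >> h.py <<'E'
from scipy.spatial.transform import Rotation as Ro
JIG=np.array([.5267,-.2146,-.1304])
def jig2w(x,y): return place(JIG,[[x,y,0]])[0,:2]
def goto(arm,xyz,head):
    "total shift in tool axes (scaled) for the rows, level-down turn (scaled)"
    o=arm.observe();R=Ro.from_rotvec(o["ee_rot"])
    T=Ro.from_matrix(np.array([[np.cos(head),np.sin(head),0],[np.sin(head),-np.cos(head),0],[0,0,-1]]).T)
    s=R.inv().apply(np.array(xyz)-o["position"]);t=np.degrees((R.inv()*T).as_rotvec())
    print("shift/.4",(s/.4).round(4),"minrows %.1f"%(np.linalg.norm(s)/.0417),"turn/120",(t/120).round(4),"minrows %.1f"%(np.linalg.norm(t)/7.16))
E
python3 - <<'E'
from h import *
from cell import arm
np.set_printoptions(precision=4,suppress=True)
i=arm.get_image("wrist");print(i["mount"],i["intrinsics"])
goto(arm,[.44,-.23,.30],JIG[2])
goto(arm,[.44,-.23,.30],0.36)
i=__import__("pickle").load(open("im0.pkl","rb"))["top"]
L=np.array([[-75,140,18],[-75,-150,18],[-28,110,64],[-28,140,64],[45,110,64]])/1e3
uv=crop([[50,405],[703,495],[130,298],[67,292],[150,138]],185,160,7)
p,r=fit(i,L,uv,[.6,-.2,0]);print("jig",p,r.round(1).tolist())
E
```

```text
[[-0.0014 -0.9559 -0.2937  0.0804]
 [ 1.     -0.0014 -0.0003 -0.0001]
 [-0.0001 -0.2937  0.9559 -0.1581]
 [ 0.      0.      0.      1.    ]] [[344.0371   0.     258.9621]
 [  0.     344.0371 194.2296]
 [  0.       0.       1.    ]]
shift/.4 [ 0.8254 -0.6347 -0.184 ] minrows 10.1 turn/120 [-0.0005  0.0002  0.235 ] minrows 3.9
shift/.4 [ 0.8254 -0.6347 -0.184 ] minrows 10.1 turn/120 [-0.0006  0.0001  0.0008] minrows 0.0
jig [ 0.5286 -0.2156 -0.1242] [[0.4, 0.5], [1.3, 0.3], [-0.6, 0.2], [-1.6, -0.3], [0.2, -1.0]]
```

```bash
python3 -m creep '[[0.0814,-0.0388,-0.0131,0,0,0],[0.0814,-0.0388,-0.0131,0,0,0],[0.0814,-0.0388,-0.0131,0,0,0],[0.0814,-0.0388,-0.0131,0,0,0],[0.0814,-0.0388,-0.0131,0,0,0],[0.0814,-0.0388,-0.0131,0,0,0],[0.0814,-0.0388,-0.0131,0,0,0],[0.0814,-0.0388,-0.0131,0,0,0],[0.0814,-0.0388,-0.0131,0,0,0],[0.0814,-0.0388,-0.0131,0,0,0],[0.0814,-0.0388,-0.0131,0,0,0],[0.0814,-0.0388,-0.0131,0,0,0],[0.0814,-0.0388,-0.0131,0,0,0],[0.0814,-0.0388,-0.0131,0,0,0],[0,0,0,0,0,0.047],[0,0,0,0,0,0.047],[0,0,0,0,0,0.047],[0,0,0,0,0,0.047],[0,0,0,0,0,0.047],[0,0,0,0,0,0]]' 0.1
cat >> h.py <<'E'
def wrist(arm,name):
    o=arm.observe();i=arm.get_image("wrist");T=np.eye(4);T[:3,:3]=Ro.from_rotvec(o["ee_rot"]).as_matrix();T[:3,3]=o["position"]
    W=np.linalg.inv(T@i["mount"]);i["rvec"]=cv2.Rodrigues(W[:3,:3])[0];i["tvec"]=W[:3,3]
    __import__("pickle").dump(i,open(name+".pkl","wb"))
    cv2.imwrite(f"pics/{name}.png",cv2.resize(i["frame"][:,:,::-1],(768,576),interpolation=cv2.INTER_CUBIC));return i
E
python3 - <<'E'
from h import *
from cell import arm
wrist(arm,"w1");print(arm.observe()["clock"])
E
```

```text
clock: 1.82
position: [0.5705, -0.2198, 0.2998]
ee_rot: [-3.134, 0.212, 0.001]
force: [-0.3, -0.0, -0.6]
width: 0.449
gripper_force: 0.0
1.8667
```

View pics/w1.png

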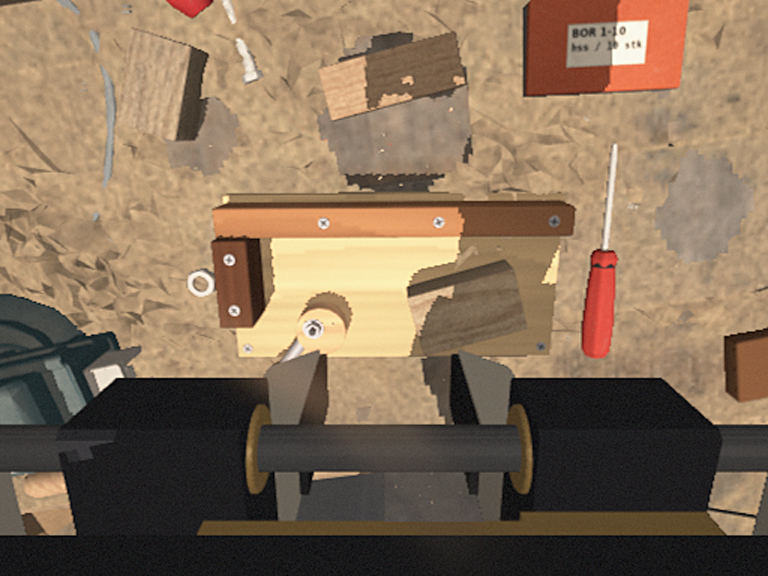

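The wrist view shows the fence's front edge at row ~237, the drill block at (235,285), the pivot at (314,329) and the block around (467,308). I'll zoom in for its corners.

```bash
python3 - <<'E'
import pickle,cv2
f=pickle.load(open("w1.pkl","rb"))["frame"]
c=f[128:244,135:395,::-1]
cv2.imwrite("pics/crop1.png",cv2.resize(c,None,fx=3,fy=3,interpolation=cv2.INTER_CUBIC))
E
```

```text
(no output)
```

View pics/crop1.png

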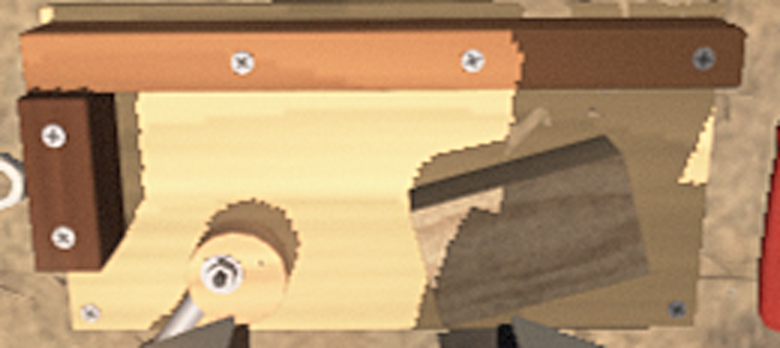

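```bash
python3 - <<'E'
import pickle
from h import *
np.set_printoptions(precision=4,suppress=True)
i=pickle.load(open("w1.pkl","rb"))
L=np.array([[45,110,64],[-28,110,64],[-28,140,64],[45,140,64],[-75,140,18],[-75,-150,18],[45,140,56],[45,-150,56]])/1e3
uv=crop([[88,95],[100,270],[35,270],[20,97],[72,328],[693,325],[22,92],[740,88]],135,128,3)
p,r=fit(i,L,uv,[.53,-.215,-.13]);print("jig",p,r.round(1).tolist())
b=np.array([[27.5,45,53],[27.5,-45,53],[-27.5,-45,53],[-27.5,45,53]])/1e3
q,r=fit(i,b,crop([[412,210],[616,156],[648,270],[440,322]],135,128,3),[.5,-.28,0.13]);print("blk",q,r.round(1).tolist())
c,s=np.cos(p[2]),np.sin(p[2]);M=np.array([[c,s],[-s,c]])
print("blk in jig",M@(q[:2]-p[:2]),q[2]-p[2])
w=onplane(i,crop([222,273],135,128,3),.044);print("pivot",M@(w[:2]-p[:2]))
w=onplane(i,crop([178,320],135,128,3),.034);d=M@(w[:2]-p[:2])-[-.0375,.065];print("q",np.degrees(np.arctan2(d[1],d[0]))-140)
E
```

```text
jig [ 0.5282 -0.2135 -0.132 ] [[0.2, -0.2], [1.3, 0.3], [-1.6, 0.4], [-3.0, -0.7], [0.0, 0.7], [1.4, 0.9], [-1.4, -0.4], [4.4, -0.1]]
blk [ 0.5003 -0.2747  0.1447] [[-2.0, -0.4], [1.4, -2.0], [-0.1, 0.7], [0.2, 1.6]]
blk in jig [-0.0196 -0.0643] 0.2767060027175612
pivot [-0.0369  0.065 ]
q -1.0032934166485177
```

```bash
sed -i 's/^JIG=.*/JIG=np.array([.5282,-.2140,-.131])/' h.py; cat > g.py <<'E'
import sys
from h import *
from cell import arm
x,y,z,h=map(float,sys.argv[1:5]) # jig mm, heading deg relative to jig
goto(arm,[*jig2w(x/1e3,y/1e3),z/1e3],JIG[2]+np.radians(h))
E
python3 g.py -85 -68 80 0; python3 g.py -85 -68 26 0
```

```text
shift/.4 [-0.3193  0.1684  0.5497] minrows 6.3 turn/120 [0.0001 0.0003 0.0011] minrows 0.0
shift/.4 [-0.3192  0.1684  0.6847] minrows 7.4 turn/120 [0.0001 0.0003 0.0011] minrows 0.0
```

```bash
python3 -m creep '[[-0.064,0.0337,0,0,0,0],[-0.064,0.0337,0,0,0,0],[-0.064,0.0337,0,0,0,0],[-0.064,0.0337,0,0,0,0],[-0.064,0.0337,0,0,0,0],[0,0,0.08,0,0,0],[0,0,0.08,0,0,0],[0,0,0.08,0,0,0],[0,0,0.08,0,0,0],[0,0,0.08,0,0,0],[0,0,0.08,0,0,0],[0,0,0.08,0,0,0],[0,0,0.08,0,0,0],[0,0,0.045,0,0,0],[0,0,0,0,0,0]]'; python3 g.py -19.5 -68 26 0
```

```text
clock: 3.12
position: [0.4325, -0.2689, 0.0226]
ee_rot: [-3.133, 0.199, 0.009]
force: [0.5, -0.2, -0.3]
width: 0.45
gripper_force: 0.0
shift/.4 [ 0.1704  0.0034 -0.0096] minrows 1.6 turn/120 [-0.0011  0.0029  0.002 ] minrows 0.1
```

```bash
python3 -m creep '[[0.0125,0,-0.008,0,0,0],[0.0125,0,0,0,0,0],[0.0125,0,0,0,0,0],[0.0125,0,0,0,0,0],[0.0125,0,0,0,0,0],[0.0125,0,0,0,0,0],[0.0125,0,0,0,0,0],[0.0125,0,0,0,0,0],[0.0125,0,0,0,0,0],[0.0125,0,0,0,0,0],[0.0125,0,0,0,0,0],[0.0125,0,0,0,0,0],[0,0,0,0,0,0]]'; python3 g.py -19.5 -68 26 0
```

```text
clock: 4.2
position: [0.4958, -0.2781, 0.0293]
ee_rot: [3.135, -0.204, 0.002]
force: [-0.4, 0.4, 0.0]
width: 0.451
gripper_force: 0.0
shift/.4 [0.0106 0.0006 0.0083] minrows 0.1 turn/120 [ 0.0001 -0.0005  0.0005] minrows 0.0
```

```bash
python3 -m creep '[[0.005,0,0.004,0,0,0],[0.005,0,0,0,0,0],[0.004,0,0,0,0,0],[0,0,0,0,0,0]]'; python3 -m creep '[[0.004,0,0,0,0,0],[0,0,0,0,0,0]]';  python3 g.py -19.5 -68 26 0
```

```text
clock: 4.53
position: [0.4972, -0.2784, 0.0271]
ee_rot: [-3.134, 0.205, 0.008]
force: [-7.9, 1.2, 5.1]
width: 0.45
gripper_force: 3.8
clock: 4.7
position: [0.4972, -0.2784, 0.0269]
ee_rot: [-3.133, 0.206, 0.012]
force: [-11.7, 1.0, 7.3]
width: 0.448
gripper_force: 6.2
shift/.4 [0.0071 0.0003 0.0022] minrows 0.1 turn/120 [-0.0005  0.0038 -0.0001] minrows 0.1
```

```bash
python3 -m creep '[[-0.03,0,-0.005,0,0,0],[-0.03,0,0,0,0,0],[0,0,-0.1,0,0,0],[0,0,-0.1,0,0,0],[0,0,-0.1,0,0,0],[0,0,-0.1,0,0,0],[0,0,-0.1,0,0,0],[0,0,0,0,0,0]]' 1 20
python3 g.py 14 -145 130 90
python3 - <<'E'
from h import *
from cell import arm
print(arm.observe()["joints"].round(2))
wrist(arm,"w2")
E
```

```text
clock: 5.37
position: [0.4813, -0.2776, 0.2379]
ee_rot: [3.13, -0.205, 0.018]
force: [0.2, -0.2, 1.1]
width: 0.004
gripper_force: 0.0
shift/.4 [0.1274 0.1886 0.272 ] minrows 3.4 turn/120 [ 0.0058 -0.0031 -0.7499] minrows 12.6
[ 0.44  0.31 -0.02  1.74  0.01  1.08 -1.28]
```

View pics/w2.png

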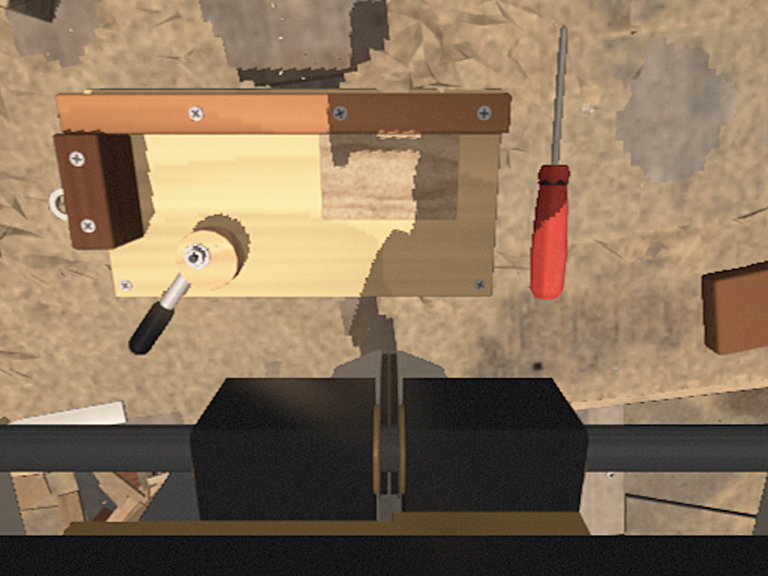

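```bash
python3 - <<'E'
import pickle
from h import *
np.set_printoptions(precision=1,suppress=True)
i=pickle.load(open("w2.pkl","rb"));c,s=np.cos(JIG[2]),np.sin(JIG[2]);M=np.array([[c,s],[-s,c]])
J=lambda i,u,z:1e3*(M@(onplane(i,u,z)[:2]-JIG[:2]))
for n,u,z in(("blk L far",(320,137),.053),("blk L near",(320,218),.053),("blk R near",(458,219),.053),("fence f R",(510,134),.056),("pivot",(197,257),.044),("db",(104,248),.064),("baseL",(116,297),.018),("baseR",(492,296),.018),("grip",(151,330),.036),("griptip",(140,350),.034)):
    print(n,J(i,(np.array(u)+.5)/1.5-.5,z))
t=pickle.load(open("im0.pkl","rb"))["top"]
for z in(.05,.1,.15,.2):print("vise",z,J(t,np.array((263,325))*.64,z))
E
```

```text
blk L far [ 41.9 -25.5]
blk L near [ -9.9 -23.5]
blk R near [ -10.7 -115.6]
fence f R [  43.5 -146.1]
pivot [-38.2  64.5]
db [-27.7 117.2]
baseL [-75.2 139.6]
baseR [ -75.1 -148.7]
grip [-95.5 107.6]
griptip [-112.3  119. ]
vise 0.05 [-57.9 208.5]
vise 0.1 [-61.9 198.6]
vise 0.15 [-65.9 188.8]
vise 0.2 [-69.9 178.9]
```

The block now lies flat against the fence, spanning (320..458, 134..218) in the picture. It covers jig x -10..45 and y about -115..-25. The lever is still near q = 0. Next I'll push it to the left.

```bash
python3 -m creep '[[0.032,0.047,0.068,0,0,0],[0.032,0.047,0.068,0,0,0],[0.032,0.047,0.068,0,0,0],[0.032,0.047,0.068,0,0,0],[0,0,0,0,0,-0.0577],[0,0,0,0,0,-0.0577],[0,0,0,0,0,-0.0577],[0,0,0,0,0,-0.0577],[0,0,0,0,0,-0.0577],[0,0,0,0,0,-0.0577],[0,0,0,0,0,-0.0577],[0,0,0,0,0,-0.0577],[0,0,0,0,0,-0.0577],[0,0,0,0,0,-0.0577],[0,0,0,0,0,-0.0577],[0,0,0,0,0,-0.0577],[0,0,0,0,0,-0.0577],[0,0,0,0,0,0]]'; python3 g.py 14 -142 30 90
```

```text
clock: 6.92
position: [0.5179, -0.3569, 0.1196]
ee_rot: [-2.354, -2.077, 0.0]
force: [-1.1, 0.3, -0.2]
width: 0.004
gripper_force: 0.0
shift/.4 [0.0021 0.0142 0.224 ] minrows 2.2 turn/120 [-0.0008 -0.0005  0.003 ] minrows 0.1
```

```bash
python3 -m creep '[[0.002,0.014,0.07,0,0,0.003],[0,0,0.07,0,0,0],[0,0,0.065,0,0,0],[0,0,0.015,0,0,0],[0,0,0,0,0,0]]'; python3 g.py 14 10 28 90
```

```text
clock: 7.33
position: [0.5226, -0.356, 0.0304]
ee_rot: [-2.367, -2.059, 0.003]
force: [0.3, -0.2, 0.9]
width: 0.002
gripper_force: 0.0
shift/.4 [ 0.3787 -0.0005  0.0068] minrows 3.6 turn/120 [-0.0022 -0.0009 -0.0038] minrows 0.1
```

```bash
python3 -m creep '[[0.015,0,0.001,0,0,-0.003],[0.015,0,0.001,0,0,0],[0.015,0,0.001,0,0,0],[0.015,0,0.001,0,0,0],[0.015,0,0,0,0,0],[0.015,0,0,0,0,0],[0.015,0,0,0,0,0],[0.015,0,0,0,0,0],[0.015,0,0,0,0,0],[0.015,0,0,0,0,0],[0.015,0,0,0,0,0],[0.015,0,0,0,0,0],[0.015,0,0,0,0,0],[0.015,0,0,0,0,0],[0.015,0,0,0,0,0],[0.015,0,0,0,0,0],[0.015,0,0,0,0,0],[0.015,0,0,0,0,0],[0.015,0,0,0,0,0],[0,0,0,0,0,0]]'; python3 g.py 14 10 28 90
```

```text
clock: 9.0
position: [0.5397, -0.242, 0.0313]
ee_rot: [-2.359, -2.074, -0.001]
force: [0.3, -0.5, 0.6]
width: 0.004
gripper_force: 0.0
shift/.4 [ 0.0906 -0.0023  0.0084] minrows 0.9 turn/120 [ 0.     -0.0004  0.0012] minrows 0.0
```

```bash
python3 -m creep '[[0.01,0,0.001,0,0,0],[0.01,0,0.001,0,0,0],[0.01,0,0.001,0,0,0],[0.01,0,0.001,0,0,0],[0.01,0,0,0,0,0],[0.01,0,0,0,0,0],[0.01,0,0,0,0,0],[0.008,0,0,0,0,0],[0.005,0,0,0,0,0],[0,0,0,0,0,0]]'; python3 g.py 14 10 28 90
```

```text
clock: 9.83
position: [0.5438, -0.2103, 0.0297]
ee_rot: [-2.36, -2.073, -0.0]
force: [0.4, 0.8, -0.9]
width: 0.001
gripper_force: 0.0
shift/.4 [ 0.0107 -0.0023  0.0043] minrows 0.1 turn/120 [ 0.     -0.0001  0.0007] minrows 0.0
```

```bash
python3 - <<'E'
from h import *
from cell import arm
wrist(arm,"w3")
E
```

```text
(no output)
```

View pics/w3.png

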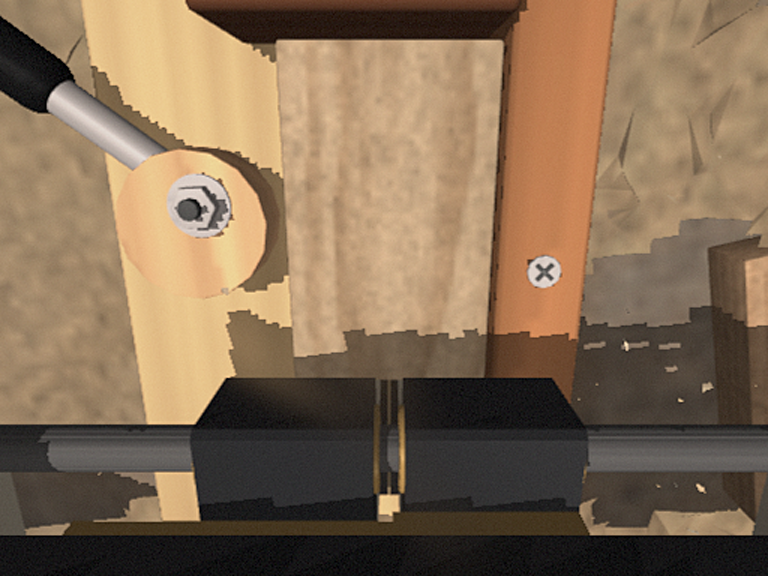

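The block runs along the fence (edges at u≈280 and u≈500) and its end is close to the drill block face at v≈40. I'll push it the last few mm until the force rises.

```bash
python3 -m creep '[[0.005,0,0.002,0,0,0],[0.004,0,0,0,0,0],[0.003,0,0,0,0,0],[0,0,0,0,0,0]]'; python3 -m creep '[[0.003,0,0,0,0,0],[0.003,0,0,0,0,0],[0,0,0,0,0,0]]';python3 g.py 14 10 28 90
```

```text
clock: 10.22
position: [0.5442, -0.2063, 0.0289]
ee_rot: [2.361, 2.072, -0.0]
force: [0.6, -0.9, 0.4]
width: 0.003
gripper_force: 0.3
clock: 10.47
position: [0.5442, -0.2063, 0.029]
ee_rot: [2.362, 2.069, -0.003]
force: [-1.4, -6.7, 0.1]
width: 0.002
gripper_force: 3.5
shift/.4 [ 0.0006 -0.0022  0.0024] minrows 0.0 turn/120 [ 0.0001  0.0012 -0.0005] minrows 0.0
```

```bash
python3 -m creep '[[-0.02,0,0,0,0,0],[-0.03,0,-0.02,0,0,0],[-0.03,0,-0.08,0,0,0],[0,0,-0.1,0,0,0],[0,0,-0.1,0,0,0],[0,0,-0.1,0,0,0],[0,0,-0.08,0,0,0],[0,0,0,0,0,0]]'; python3 g.py -77 129 200 53
python3 - <<'E'
import pickle
from h import *
from cell import arm
np.set_printoptions(precision=1,suppress=True)
i=wrist(arm,"w4");c,s=np.cos(JIG[2]),np.sin(JIG[2]);M=np.array([[c,s],[-s,c]])
J=lambda i,u,z:1e3*(M@(onplane(i,u,z)[:2]-JIG[:2]))
w=pickle.load(open("w1.pkl","rb"));t=pickle.load(open("im0.pkl","rb"))["top"]
for z in(.05,.1,.15,.2):print("vise",z,J(w,np.array((139,355))/1.5,z),J(t,np.array((263,325))*.64,z))
E
```

```text
clock: 11.13
position: [0.5438, -0.2362, 0.2282]
ee_rot: [2.354, 2.066, 0.009]
force: [0.9, -0.6, -0.6]
width: 0.004
gripper_force: 0.0
shift/.4 [ 0.3727 -0.2388  0.0672] minrows 4.3 turn/120 [ 0.0052 -0.0008  0.3087] minrows 5.2
vise 0.05 [-58.6 215.3] [-57.9 208.5]
vise 0.1 [-36.3 188.9] [-61.9 198.6]
vise 0.15 [-14.1 162.5] [-65.9 188.8]
vise 0.2 [  8.2 136.1] [-69.9 178.9]
```

View pics/w4.png

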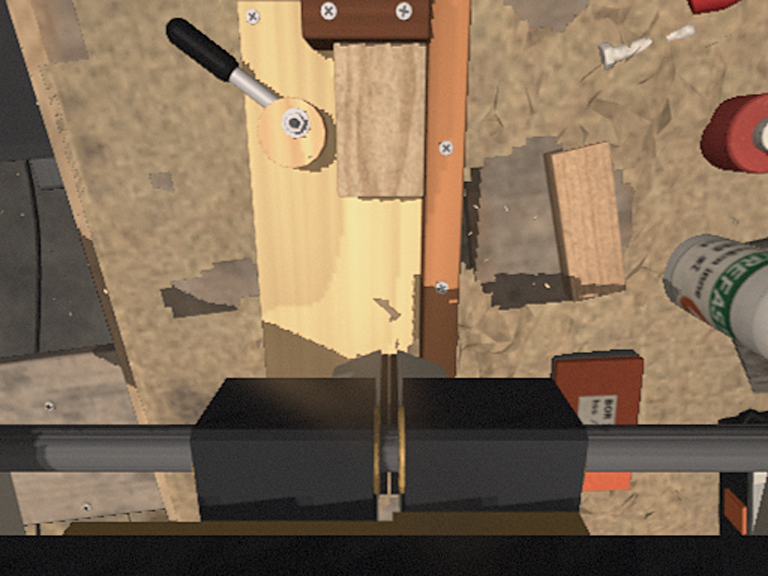

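The block is home: its end is at v≈42 against the drill block and its long side at u≈425 is against the fence. The lever is still open, with its grip at (200,48). I'm moving the fingertips to the lever's opening side.

```bash
python3 -m creep '[[0.0745,-0.0478,0,0,0,0],[0.0745,-0.0478,0,0,0,0],[0.0745,-0.0478,0,0,0,0],[0.0745,-0.0478,0,0,0,0],[0.0745,-0.0478,0,0,0,0],[0,0,0,0,0,0.0515],[0,0,0,0,0,0.0515],[0,0,0,0,0,0.0515],[0,0,0,0,0,0.0515],[0,0,0,0,0,0.0515],[0,0,0,0,0,0.0515],[0,0,0.06,0,0,0],[0,0,0.06,0,0,0],[0,0,0.06,0,0,0],[0,0,0.06,0,0,0],[0,0,0,0,0,0]]'; python3 g.py -77 129 28 53
```

```text
clock: 12.52
position: [0.4613, -0.0753, 0.1203]
ee_rot: [-2.893, -1.213, 0.011]
force: [-0.4, 0.3, 0.0]
width: 0.002
gripper_force: 0.0
shift/.4 [0.0128 0.0162 0.2307] minrows 2.2 turn/120 [-0.0033  0.0023 -0.0001] minrows 0.1
```

```bash
python3 -m creep '[[0.0128,0.0162,0,-0.003,0.002,0],[0,0,0.06,0,0,0],[0,0,0.06,0,0,0],[0,0,0.06,0,0,0],[0,0,0.045,0,0,0],[0,0,0,0,0,0]]'; python3 g.py -77 129 28 53; python3 - <<'E'
from cell import arm
print(arm.observe()["joints"].round(2))
E
```

```text
clock: 13.02
position: [0.4734, -0.0765, 0.0333]
ee_rot: [2.895, 1.213, 0.007]
force: [-0.2, -0.4, -0.1]
width: 0.001
gripper_force: 0.0
shift/.4 [-0.0074 -0.0092  0.0133] minrows 0.2 turn/120 [ 0.0021 -0.0013 -0.0003] minrows 0.0
[ 0.31  0.5  -0.34  2.1   0.29  0.58 -1.02]
```

```bash
python3 -m creep '[[-0.009,-0.0092,0.008,0.002,-0.001,0],[-0.009,0,0.002,0,0,0],[-0.009,0,0,0,0,0],[-0.0092,-0.0025,0,0,0,-0.025],[-0.0092,-0.0025,0,0,0,-0.025],[-0.0092,-0.0025,0,0,0,-0.025],[-0.0092,-0.0025,0,0,0,-0.025],[-0.0092,-0.0025,0,0,0,-0.025],[-0.0092,-0.0025,0,0,0,-0.025],[-0.0092,-0.0025,0,0,0,-0.025],[-0.0092,-0.0025,0,0,0,-0.025],[0,0,0,0,0,0]]'; cat > q.py <<'E'
from h import *
from cell import arm
o=arm.observe();c,s=np.cos(JIG[2]),np.sin(JIG[2]);M=np.array([[c,s],[-s,c]])
p=M@(o["position"][:2]-JIG[:2])-[-.0375,.065]
X=Ro.from_rotvec(o["ee_rot"]).as_matrix()[:,0];h=np.arctan2(X[1],X[0])-JIG[2]
u=np.array([-np.sin(h),np.cos(h)]);n=np.array([np.cos(h),np.sin(h)])
print("q tool %.3f radial %.1f offset %.1f"%(np.radians(np.degrees(h)+90-140),1e3*p@u,1e3*p@n), "push force %.1f"%(np.linalg.norm(o["force"][:2])),"z",o["position"][2].round(4),o["joints"].round(2))
E
python3 q.py
```

```text
clock: 14.02
position: [0.441, -0.1025, 0.0319]
ee_rot: [2.578, 1.789, 0.005]
force: [0.2, -0.3, 0.8]
width: 0.007
gripper_force: 0.0
q tool 0.472 radial 69.5 offset 19.0 push force 0.4 z 0.0319 [ 0.46  0.49 -0.45  2.16  0.39  0.57 -0.64]
```

```bash
python3 -m creep '[[-0.0092,-0.0025,0.005,0,0,-0.025],[-0.0092,-0.0025,0.005,0,0,-0.025],[-0.0092,-0.0025,0,0,0,-0.025],[-0.0092,-0.0025,0,0,0,-0.025],[-0.0092,-0.0025,0,0,0,-0.025],[-0.0092,-0.0025,0,0,0,-0.025],[-0.0092,-0.0025,0,0,0,-0.025],[-0.0092,-0.0025,0,0,0,-0.025],[-0.0092,-0.0025,0,0,0,-0.025],[-0.0092,-0.0025,0,0,0,-0.025],[-0.0092,-0.0025,0,0,0,-0.025],[-0.0092,-0.0025,0,0,0,-0.025],[-0.0092,-0.0025,0,0,0,-0.025],[-0.0092,-0.0025,0,0,0,-0.025],[-0.0092,-0.0025,0,0,0,-0.025],[0,0,0,0,0,0]]'; python3 q.py
```

```text
clock: 15.35
position: [0.4269, -0.1562, 0.0274]
ee_rot: [1.699, 2.638, 0.002]
force: [0.7, -0.6, -0.8]
width: 0.006
gripper_force: 0.0
q tool 1.256 radial 70.9 offset 19.5 push force 0.9 z 0.0274 [ 0.74  0.54 -0.66  2.15  0.57  0.62  0.1 ]
```

```bash
python3 -m creep '[[-0.0092,-0.0025,0,0,0,-0.025],[-0.0092,-0.0025,0,0,0,-0.025],[-0.0092,-0.0025,0,0,0,-0.025],[-0.0046,-0.0012,0,0,0,-0.0125],[0,0,0,0,0,0]]'; python3 q.py;  python3 - <<'E'
from h import *
from cell import arm
wrist(arm,"w5")
E
```

```text
clock: 15.77
position: [0.4298, -0.1686, 0.0271]
ee_rot: [1.453, 2.782, 0.002]
force: [-0.4, -1.0, -0.7]
width: 0.007
gripper_force: 0.0
q tool 1.437 radial 71.0 offset 20.1 push force 1.0 z 0.0271 [ 0.79  0.57 -0.7   2.13  0.61  0.65  0.27]
```

View pics/w5.png

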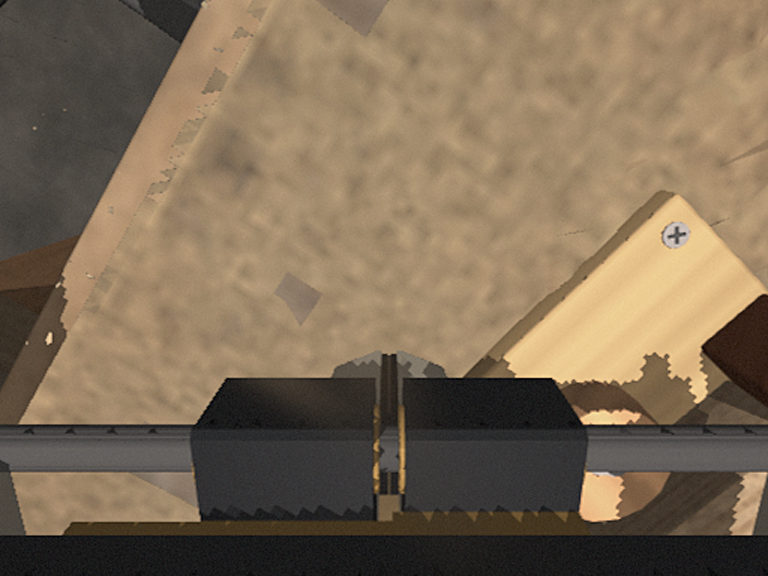

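The lever is gone from in front of the fingers, so it is being pushed ahead of them on the hidden side. I'll continue in small steps and watch the force.

```bash
python3 -m creep '[[-0.0046,-0.0012,0,0,0,-0.0125],[-0.0046,-0.0012,0,0,0,-0.0125],[-0.0046,0,0,0,0,0],[0,0,0,0,0,0]]'; python3 q.py; python3 -m creep '[[-0.0046,0,0,0,0,0],[-0.0046,0,0,0,0,0],[0,0,0,0,0,0]]'; python3 q.py
```

```text
clock: 16.15
position: [0.4315, -0.1727, 0.0268]
ee_rot: [1.381, 2.82, 0.002]
force: [-2.1, 3.1, 3.0]
width: 0.006
gripper_force: 2.0
q tool 1.489 radial 70.9 offset 19.6 push force 3.8 z 0.0268 [ 0.81  0.58 -0.72  2.12  0.62  0.66  0.32]
clock: 16.4
position: [0.4329, -0.1749, 0.0267]
ee_rot: [-1.38, -2.822, -0.002]
force: [-5.6, 6.7, 5.7]
width: 0.003
gripper_force: 4.2
q tool 1.490 radial 71.2 offset 17.0 push force 8.7 z 0.0267 [ 0.81  0.58 -0.72  2.11  0.62  0.67  0.33]
```

```bash
python3 -m creep '[[-0.0046,0,0,0,0,0],[-0.0046,0,0,0,0,0],[0,0,0,0,0,0]]'; python3 q.py; python3 -m creep '[[-0.0046,0,0,0,0,0],[-0.0046,0,0,0,0,0],[0,0,0,0,0,0]]'; python3 q.py
```

```text
clock: 16.65
position: [0.4341, -0.1768, 0.0265]
ee_rot: [-1.378, -2.821, -0.002]
force: [-9.0, 8.6, 10.5]
width: 0.003
gripper_force: 6.9
q tool 1.491 radial 71.4 offset 14.8 push force 12.4 z 0.0265 [ 0.81  0.58 -0.72  2.11  0.62  0.67  0.34]
clock: 16.9
position: [0.4356, -0.1789, 0.0264]
ee_rot: [-1.377, -2.82, -0.002]
force: [-11.6, 11.4, 14.2]
width: 0.01
gripper_force: 9.2
q tool 1.492 radial 71.5 offset 12.3 push force 16.3 z 0.0264 [ 0.81  0.59 -0.72  2.1   0.62  0.68  0.34]
```

```bash
python3 -m creep '[[-0.004,0,0,0,0,0],[0,0,0,0,0,0]]'; python3 q.py; python3 -m creep '[[0.03,0,0,0,0,0],[0.03,0,0,0,0,0],[0.03,0,0,0,0,0],[0,0,-0.08,0,0,0],[0,0,-0.1,0,0,0],[0,0,-0.1,0,0,0],[0,0,-0.1,0,0,0],[0,0,-0.1,0,0,0],[0,0,-0.08,0,0,0],[0,0,0,0,0,0]]'; python3 g.py 40 60 240 0
```

```text
clock: 17.07
position: [0.4362, -0.1799, 0.0264]
ee_rot: [-1.376, -2.819, -0.002]
force: [-12.2, 12.7, 14.1]
width: 0.005
gripper_force: 10.2
q tool 1.492 radial 71.5 offset 11.2 push force 17.6 z 0.0264 [ 0.82  0.59 -0.72  2.1   0.62  0.68  0.35]
clock: 17.9
position: [0.42, -0.1546, 0.2565]
ee_rot: [1.374, 2.811, 0.001]
force: [0.6, -0.5, -0.3]
width: 0.005
gripper_force: 0.0
shift/.4 [-0.2486  0.299   0.0457] minrows 3.8 turn/120 [ 7.5000e-03 -8.0000e-04  1.1284e+00] minrows 18.9
```

```bash
python3 -m creep '[[-0.062,0.075,0,0,0,0],[-0.062,0.075,0,0,0,0],[-0.062,0.075,0,0,0,0],[-0.062,0.075,0,0,0,0],[0,0,0,0,0,0.058],[0,0,0,0,0,0.058],[0,0,0,0,0,0.058],[0,0,0,0,0,0.058],[0,0,0,0,0,0.058],[0,0,0,0,0,0.058],[0,0,0,0,0,0.058],[0,0,0,0,0,0.058],[0,0,0,0,0,0.058],[0,0,0,0,0,0.058],[0,0,0,0,0,0.058],[0,0,0,0,0,0.058],[0,0,0,0,0,0.058],[0,0,0,0,0,0.058],[0,0,0,0,0,0.058],[0,0,0,0,0,0]]';  python3 - <<'E'
from h import *
from cell import arm
wrist(arm,"w6")
E
```

```text
clock: 19.57
position: [0.5724, -0.1588, 0.2509]
ee_rot: [3.076, 0.631, 0.004]
force: [-0.5, -0.2, -0.6]
width: 0.006
gripper_force: 0.0
```

View pics/w6.png

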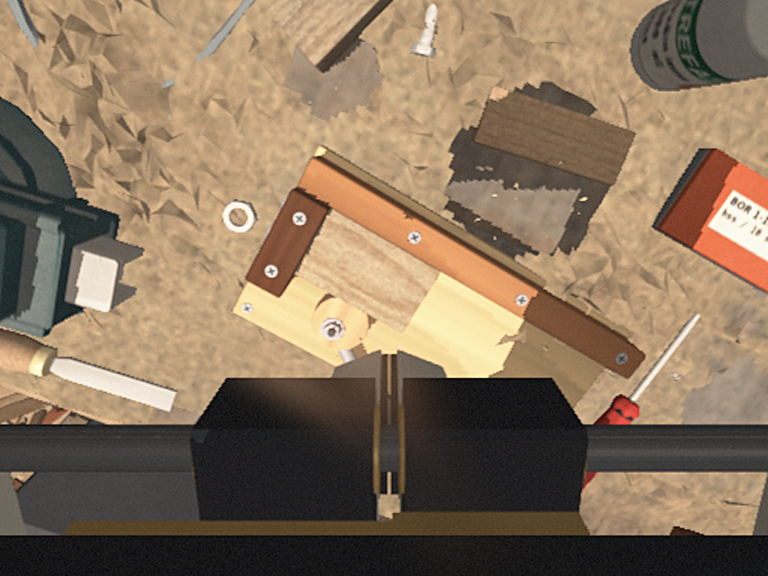

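The block (corners near (330,215), (440,272), (405,331) and (298,278)) sits against the fence and drill block. The cam at (338,322) touches its near side. I'll check this numerically.

```bash
python3 - <<'E'
import pickle
from h import *
np.set_printoptions(precision=1,suppress=True)
i=pickle.load(open("w6.pkl","rb"));c,s=np.cos(JIG[2]),np.sin(JIG[2]);M=np.array([[c,s],[-s,c]])
J=lambda u,z:1e3*(M@(onplane(i,(np.array(u)+.5)/1.5-.5,z)[:2]-JIG[:2]))
for n,u,z in(("R far",(440,272),.053),("R near",(405,331),.053),("L near",(298,278),.053),("pivot",(333,328),.044),("db near in",(272,293),.064),("fence end",(628,377),.056)):print(n,J(u,z))
d=J((348,355),.034)-[-37.5,65];print("q",np.radians(np.degrees(np.arctan2(d[1],d[0]))%360-140))
# overlay of expected block top edges
L=place(JIG,np.array([[45,110,53],[45,20,53],[-10,20,53],[-10,110,53]])/1e3);print(P(i,L)*1.5)
E
```

```text
R far [43.3 21.7]
R near [-7.9 19.9]
L near [-12.1 106.8]
pivot [-36.4  65.9]
db near in [-27.4 117.2]
fence end [  46.8 -143.5]
q 1.6022432520817547
[[332.3 206.5]
 [443.  271. ]
 [403.2 332.9]
 [295.2 273.1]]
```

```bash
python3 -c "
from cell import arm
print(arm.sign_off())"
```

```text
the job is handed in; nothing more can be done
None
```

The block is home against the fence and drill block (corners within about 3 mm in the last picture), and the cam lever is wedged tight at q ≈ 1.6 after a push of about 17 N; I touched nothing else and handed the job in at about 20 s, with no verdict shown.

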